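# Turn the cover board over onto the stone

### The arm

A 6-joint arm with a two-finger parallel gripper is mounted at the origin on the work surface. World frame = base frame: x ahead of the robot, y to its left, z up, the work surface at z = 0. Lengths are in m, angles in rad, forces in N, time in s.
With the tool pointing down it reaches from about 0.375 to 0.75 m from the base axis. Payload 9 kg.
Tool frame: the origin (TCP) lies on the centre line of the jaws, within the pads' length; the fingertips stand 11 mm ahead of it and the grasp point (between the pads) lies 8 mm behind it (r.tips_ahead is the distance from the TCP to the fingertips, in m); z points along the fingers, y is the direction in which the jaws open and shut (so a half turn about z gives the same grasp; the last joint's range is limited). The gripper opens to 85 mm and grips with 20 to 120 N. Pads are 22 mm wide; open, the fingers measure 114 mm over their backs; the gripper's body (76 mm by 85 mm) begins 54 mm behind the grasp point. The pads swing forward as they close: fully open they stand 13 mm farther back than shut.
Start: joints at [1.064, 0.104, 0.097, 1.564, 0, 1.353], TCP at [0.171, 0.575, 0.242] pointing down, gripper open.
Joint ranges: [-2.99, 2.99], [-0.84, 1.86], [-1.1, 1.16], [-1.84, 2.11], [-1.51, 1.56], [-3.14, 3.14]. Speed limits (rad/s): [2.22, 2.22, 2.57, 3.14, 3.14, 3.14].

### API

Orientations are given as a 3x3 rotation matrix whose columns are the frame's x, y, z axes.
In Python, from bench import r gives the robot as it stands.
- The arm moves only by the shell command python3 -m handwheel 'ROWS' [OPENING] [FORCE]. ROWS is JSON, a list of rows, each a list of 2 entries, a list of its own where there are three numbers: the shift along the tool's x, y, z normalised to -1 to 1, where 1 is 0.2 m, then the turn, a rotation vector about the tool's x, y, z normalised to -1 to 1, where 1 is 180 degrees. In form: [[[tx, ty, tz], [wx, wy, wz]], ...]. A call has 1 to 20 rows; each row is the pose to reach, as a shift and turn from the pose measured when the call began, along the tool's axes at that moment, turning the shorter way round; what a row does not reach only later rows make up. A row lasts 1/10 s, in which the tool goes at most 50 mm and 8.59 degrees, less where a joint would pass 70% of its speed; a pose out of reach is approached as far as the arm can. A call with a number of a shift or a turn outside -1 to 1 is refused whole. A call with a gripper value outside its range is refused whole. OPENING is the closure, from 0 (fully open) to 1 (shut), set as the call begins (- or left out, the last holds). The fingers move at their own pace and stop on an object; FORCE is the grip in N (left out, the last holds). Time passes only in rows, so rows that repeat a pose let the fingers close. It gives the time, the measured TCP pose, the force and the opening at its end, in the units of the state.
- r.sense(): the state, without advancing time (a new reading comes with each control period).
- r.camera(name): name is "side" or "top"; returns a dict with "color" (420x560x3 uint8, blue, green, red), "mtx" (3x3 intrinsics, pixels), "R" (3x3) and "t" (3): a world point X has camera coordinates R X + t. Camera axes: x right, y down, z forward; pixel columns grow to the right and rows downward; lengths in m; the calibration is good to about 2 mm. A picture is of the moment at which its call begins. There is no depth.
- r.job_done(): hands the job in, once; it reports no verdict.
Trained networks look in a picture, given as the dict that the camera call returned (one of the last four; its "shot" number tells which), for a name from the list of things; names that differ only in an ending like _2 or _b are one class to them, and where a whole thing is asked for, a point or a joint stands for the part that bears it (a point fixed in the world has none). Each returns a list of dicts, best first, with "conf" (0 to 1); they miss things now and then, are a little off and sometimes report something else, mostly with a low value. They report only what shows in the picture. A call takes as long as a camera call. They do not tell look-alikes from the thing itself.
- r.cut_out(thing, picture): "region" (420x560 bool, what is visible of it).
- r.pinpoint(thing, picture): "point" ([x, y, z] in m, in world coordinates, good to about 4 mm: a listed point, or the origin of a listed thing).
The state is a dict: "time": time; "qpos": joint angles; "dq": joint speeds; "effort": joint torques, N m; "tcp_pos": TCP position; "tool_rot": TCP orientation; "ft_force": force on the tool from outside, world axes, zero at the start; "moment": the same for the moment, N m; "finger_gap": finger opening in m.
Only numpy, scipy, OpenCV 4.12 (cv2) and the standard library are available. Lean on these libraries where they do the work, as an engineer would, in place of code of your own. Each camera call takes 0.05 s, during which the arm holds its last target. There are 200 camera calls.

### The job

The book cover board lies on the bench with its bare grey inside up, in front of the marble stone. With your fingertips push it up against the front edge of the stone, tip it up on that edge and over, so that it flips onto the stone with its marbled outside up, then push it on until it lies flat and wholly on the stone with nothing sticking out over the front edge. Do not pick it up or carry it, and leave the glue bottle, the paste jar, the bone folder and the brass weight where they are.

Things in the scene. Friction and masses are not known exactly. Their poses are not given: they have to be found in the camera images.
- board: Stiff book cover board, 100 (x) by 145 (y) by 6 mm, 75 to 135 g, blue with a brown leather strip along one long edge. Starts flat on the bench, far long edge roughly parallel to the stone and 25 to 45 mm short of it. Origin: centre of the marbled outer face (underneath at first); z points out of the grey inner face (up at first, down once turned over), x towards the stone at first.
- stone: The marble bench stone, a fixed flat slab 260 mm deep (its x) by 340 mm wide (its y) by 20 mm high with upright sides, standing on the bench. Origin: middle of the lower edge of its front face (the upright face towards the board), at bench height; x points horizontally into the stone, y along the front face to the left, z up. Its top is at z = 20 mm.
- board_far_left (a point): Corner of the board, at half its thickness, +50 mm x and +72.5 mm y of the board: on the long edge next to the stone at first. Once past upright the board falls onto the stone by itself, with roughly 20 mm of it, this edge, left sticking out over the front edge of the stone.
- board_far_right (a point): Corner of the board, at half its thickness, +50 mm x and -72.5 mm y of the board: on the long edge that is next to the stone at the start.
- board_near_left (a point): Corner at half thickness, -50 mm x and +72.5 mm y of the board: on the long edge away from the stone at first. Fingertips not over 3 mm above the bench that press this edge against the stone with about 6 N, then move up and forward in an arc about the foot of the stone's front face, take it up by friction. The outer face has a 3 by 3 mm bevel all round, so the lowest 3 mm of the edge is undercut.
- board_near_right (a point): Corner at half thickness, -50 mm x and -72.5 mm y of the board: on the long edge away from the stone at first. From about 30 degrees of tilt upwards the edge slips off upright fingers that still squeeze it along the board: from there push mostly forward and let the edge ride up the fronts of the fingers, or lean the fingertips under the board.
- glue: White glue bottle with a blue cap, loose, upright, 48 mm diameter, 130 mm high, on the bench 15 to 23 cm to one side of the board. Origin: centre of its underside. A bystander.
- paste: Glass paste jar with a brass lid, loose, upright, 66 mm diameter, 70 mm high, on the bench 15 to 23 cm to the other side of the board. Origin: centre of its underside. A bystander.
- folder: Bone folder, a loose ivory-coloured flat strip with round ends, 138 mm long (its x), 22 mm wide, 5 mm thick, lying on the back half of the stone, 15 to 17 cm behind the front edge. Origin: centre of its underside. A bystander.
- weight: Small brass weight, loose, upright, 48 mm diameter, 58 mm high with its knob, standing on the back half of the stone, 15 to 17 cm behind the front edge. Origin: centre of its underside. A bystander.
Mind the look-alikes: they are no part of the job. There is more than one size of the board; the one meant has the size given above.

How it is judged:
By the outcome, as a careful person would: the job done as asked, in the order asked, and still so for the second after the job is handed in, with the robot touching nothing.
It also fails if it takes over 54 s, if anything falls off the work surface, if the arm or the gripper's body presses on something with over 40 N, if the wrist force passes 120 N, or if a joint passes its speed limit or range.

## Working session

There is one attempt and no reset: what is moved stays moved. The work goes in short steps, Python scripts to look and compute and a shell command to move; the robot and the scene stay as the last step left them, time stands still between calls to the robot, and variables do not carry over. Pictures are saved under pics/ and viewed, about 8 in all and at most 12, crops included, and the job is handed in when it is done.

```bash
mkdir -p pics; ls
cat > h.py <<'E'
from bench import r
import numpy as np, cv2
def proj(c,X):
    p=c["R"]@np.array(X)+c["t"]; p=c["mtx"]@p; return p[:2]/p[2]
def ray(c,uv,z):
    d=c["R"].T@np.linalg.inv(c["mtx"])@np.array([uv[0],uv[1],1.]); o=-c["R"].T@c["t"]
    return o+d*(z-o[2])/d[2]
E
python3 - <<'E'
from h import *
np.set_printoptions(precision=4,suppress=True)
ims=[]
for n in ("top","side"):
    c=r.camera(n); cv2.imwrite(f"pics/{n}0.png",c["color"])
    for t in "board stone board_far_left board_far_right board_near_left board_near_right glue paste folder weight".split():
        for d in r.pinpoint(t,c)[:3]: print(n,t,round(d["conf"],2),np.array(d["point"]), proj(c,d["point"]).round())
s=r.sense(); print(s["time"],s["tcp_pos"],s["tool_rot"],s["ft_force"],s["finger_gap"],r.tips_ahead)
E
```

```text
pics
top board 0.96 [ 0.5072 -0.0421  0.0008] [284. 242.]
top board 0.92 [ 0.356  -0.1914  0.0037] [341. 301.]
top board 0.73 [ 0.5372 -0.3688 -0.0041] [408. 232.]
top stone 0.69 [ 0.5909 -0.0125 -0.0022] [273. 210.]
top stone 0.57 [0.7359 0.0997 0.0198] [232. 155.]
top board_far_left 0.85 [ 0.3079 -0.1514  0.0022] [326. 320.]
top board_far_left 0.6 [ 0.5813 -0.3277  0.0029] [393. 215.]
top board_far_left 0.58 [ 0.5421  0.0387 -0.0022] [254. 228.]
top board_far_right 0.98 [ 0.4114 -0.1532 -0.0017] [326. 279.]
top board_far_right 0.95 [ 0.5748 -0.0991  0.0028] [306. 216.]
top board_far_right 0.77 [ 0.5589 -0.4302  0.0034] [432. 224.]
top board_near_left 0.89 [ 0.3035 -0.2217 -0.0009] [353. 322.]
top board_near_left 0.58 [0.4426 0.0134 0.006 ] [263. 266.]
top board_near_right 0.92 [ 0.4744 -0.1261  0.0016] [316. 255.]
top board_near_right 0.75 [ 0.4047 -0.225   0.0022] [354. 282.]
top board_near_right 0.7 [ 0.4849 -0.4064  0.0031] [424. 252.]
top glue 0.85 [ 0.4219  0.1584 -0.0007] [207. 273.]
top glue 0.38 [0.736  0.0976 0.0222] [233. 154.]
top paste 0.66 [ 0.573  -0.215   0.0027] [35
[... 761 characters left out ...]
233.]
side board_near_left 0.92 [ 0.517  -0.3087 -0.0007] [327. 334.]
side board_near_left 0.89 [ 0.3049 -0.2235  0.0024] [200. 350.]
side board_near_right 0.97 [ 0.4772 -0.1227  0.0038] [260. 271.]
side board_near_right 0.96 [ 0.4102 -0.2271  0.0011] [254. 326.]
side board_near_right 0.64 [ 0.4821 -0.4059  0.0026] [342. 387.]
side glue 0.76 [ 0.4219  0.1571 -0.0029] [184. 202.]
side glue 0.36 [ 0.5757 -0.1023  0.0024] [296. 246.]
side paste 0.85 [ 0.5668 -0.2144  0.0022] [321. 285.]
side weight 0.74 [0.7395 0.1024 0.0187] [310. 163.]
1.1 [0.1709 0.5752 0.2423] [[-0.9586  0.2848  0.0001]
 [ 0.2848  0.9586  0.0001]
 [-0.      0.0001 -1.    ]] [-0.7252  0.7212 -0.0161] 0.0853249728097405 0.011
```

View pics/top0.png

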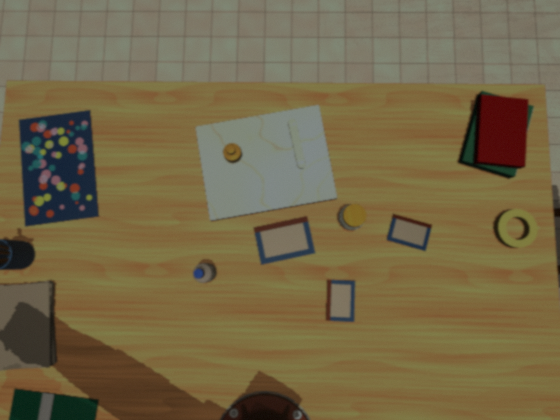

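View pics/side0.png

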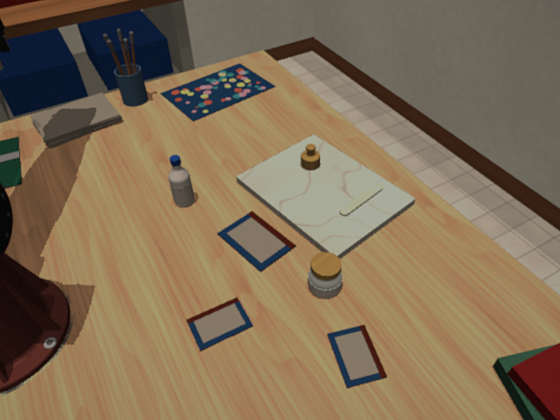

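The top picture shows the target board around (284,240). Its brown strip faces the stone, whose corners are at about (210,220), (336,198), (320,106) and (197,126). The smaller look-alikes are at (341,300) and (409,232). The glue at (204,272) and the paste at (352,215) stay clear of the pushing lane, and the folder's near end is at about (300,167).

```bash
cat >> h.py <<'E'
def rect(c,t,z,near=None):
    best=None
    for d in r.cut_out(t,c):
        m=d["region"].astype(np.uint8)
        cs=max(cv2.findContours(m,0,1)[0],key=cv2.contourArea)
        P=np.array([ray(c,p+0.0,z)[:2] for p in cs[:,0].astype(float)],np.float32)
        (cx,cy),wh,a=cv2.minAreaRect(P)
        dd=0 if near is None else np.hypot(cx-near[0],cy-near[1])
        if dd<.06 and (best is None): best=(d["conf"],(cx,cy),wh,a,cv2.boxPoints(((cx,cy),wh,a)))
    return best
E
python3 - <<'E'
from h import *
np.set_printoptions(precision=4,suppress=True)
S=[]
for n in ("top","side"):
    c=r.camera(n)
    for t,z,nr in (("stone",.02,None),("board",.006,(.508,-.042)),("folder",.025,None)):
        b=rect(c,t,z,nr)
        if b: print(n,t,round(b[0],2),np.round(b[1:4][0],4),np.round(b[2],4),round(b[3],2),"\n",b[4])
E
```

```text
top stone 0.57 [0.717  0.0108] [0.2618 0.3388] 11.13 
 [[ 0.5559  0.1518]
 [ 0.6213 -0.1807]
 [ 0.8782 -0.1301]
 [ 0.8128  0.2023]]
top board 0.83 [ 0.5112 -0.0419] [0.0997 0.1448] 12.77 
 [[ 0.4466  0.0177]
 [ 0.4786 -0.1235]
 [ 0.5759 -0.1015]
 [ 0.5439  0.0397]]
top folder 0.59 [ 0.7673 -0.0718] [0.1371 0.024 ] 11.63 
 [[ 0.6977 -0.0738]
 [ 0.7025 -0.0973]
 [ 0.8368 -0.0697]
 [ 0.832  -0.0462]]
side stone 0.83 [0.7109 0.005 ] [0.2759 0.3538] 10.77 
 [[ 0.5423  0.153 ]
 [ 0.6084 -0.1946]
 [ 0.8795 -0.143 ]
 [ 0.8134  0.2045]]
side board 0.87 [ 0.508  -0.0434] [0.1025 0.1461] 12.7 
 [[ 0.4419  0.0166]
 [ 0.474  -0.1259]
 [ 0.574  -0.1034]
 [ 0.5419  0.0392]]
side folder 0.56 [ 0.7653 -0.0757] [0.1412 0.0304] 11.72 
 [[ 0.6931 -0.0751]
 [ 0.6992 -0.1049]
 [ 0.8375 -0.0762]
 [ 0.8313 -0.0464]]
```

```bash
R='[[-1,-1,0],[0,0,-0.1537]]'; python3 -m handwheel '[[[-1,-1,0],[0,0,-0.154]],[[-1,-1,0],[0,0,-0.154]],[[-1,-1,0],[0,0,-0.154]],[[-1,-1,0],[0,0,-0.154]],[[-1,-1,0],[0,0,-0.154]],[[-1,-1,0],[0,0,-0.154]],[[-1,-1,0],[0,0,-0.154]],[[-1,-1,0],[0,0,-0.154]],[[-1,-1,0],[0,0,-0.154]]]' 0 40
python3 -m handwheel '[[[-0.1,-1,0],[0,0,0]],[[-0.1,-1,0],[0,0,0]],[[-0.1,-1,0],[0,0,0]],[[-0.1,-1,0],[0,0,0]],[[-0.1,-1,0],[0,0,0]],[[-0.1,-1,0],[0,0,0]]]'
```

```text
time: 2.4
tcp_pos: [0.3054, 0.3271, 0.2424]
tool_rot: [[-0.981, -0.194, 0.0], [-0.194, 0.981, 0.0], [-0.0, 0.0, -1.0]]
ft_force: [0.8, -0.4, -0.9]
finger_gap: 0.0856
time: 3.0
tcp_pos: [0.3641, 0.1346, 0.2424]
tool_rot: [[-0.981, -0.192, -0.0], [-0.192, 0.981, 0.001], [-0.0, 0.001, -1.0]]
ft_force: [-0.1, 0.4, -1.1]
finger_gap: 0.0855
```

```bash
python3 -m handwheel '[[[-0.12,-1,0],[0,0,0]],[[-0.12,-1,0],[0,0,0]],[[-0.12,-1,0],[0,0,0]],[[-0.12,-1,0],[0,0,0]],[[-0.12,-1,0.2],[0,0,0]],[[-0.12,-1,0.5],[0,0,0]],[[-0.12,-1,0.8],[0,0,0]],[[-0.12,-1,0.96],[0,0,0]],[[-0.12,-1,1],[0,0,0]],[[-0.12,-1,1],[0,0,0]],[[-0.12,-1,1],[0,0,0]]]'
python3 - <<'E'
from h import *
c=r.camera("side"); cv2.imwrite("pics/s1.png",cv2.resize(c["color"][160:340,120:360],None,fx=3,fy=3))
E
```

```text
time: 4.1
tcp_pos: [0.4277, -0.0565, 0.0447]
tool_rot: [[-0.981, -0.194, 0.002], [-0.194, 0.981, -0.0], [-0.002, -0.001, -1.0]]
ft_force: [-0.6, 0.1, 1.0]
finger_gap: 0.0856
```

View pics/s1.png

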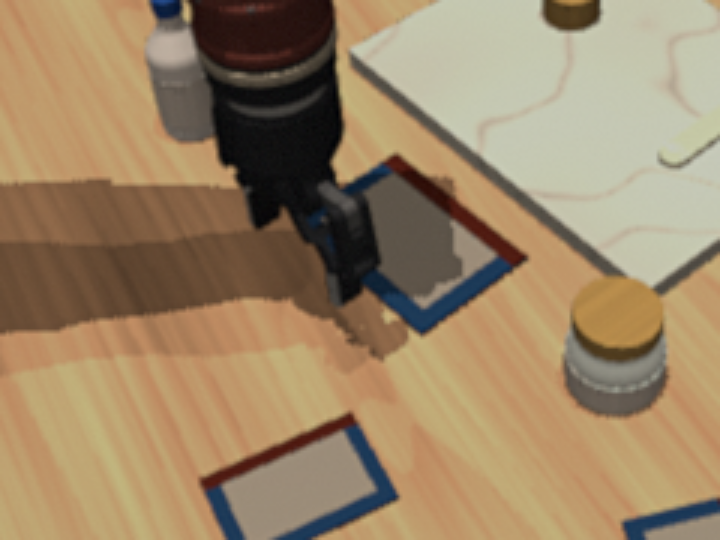

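The crop shows both fingers hovering just behind the near edge, with the right fingertip at crop (345,295). Next I lower to the bench and find the tip height by touch.

```bash
python3 -m handwheel '[[[0,0,0.1],[0,0,0]],[[0,0,0.15],[0,0,0]],[[0,0,0.15],[0,0,0]],[[0,0,0.15],[0,0,0]]]'
python3 -m handwheel '[[[0,0,0.01],[0,0,0]],[[0,0,0.02],[0,0,0]],[[0,0,0.02],[0,0,0]]]'
python3 -m handwheel '[[[0,0,0.01],[0,0,0]],[[0,0,0.015],[0,0,0]],[[0,0,0.015],[0,0,0]]]'
```

```text
time: 4.55
tcp_pos: [0.4286, -0.0572, 0.0161]
tool_rot: [[-0.981, -0.194, 0.004], [-0.194, 0.981, -0.001], [-0.004, -0.002, -1.0]]
ft_force: [0.5, 0.6, 0.2]
finger_gap: 0.0852
time: 4.85
tcp_pos: [0.4286, -0.0573, 0.0121]
tool_rot: [[-0.981, -0.194, 0.004], [-0.194, 0.981, -0.001], [-0.004, -0.002, -1.0]]
ft_force: [0.1, -0.0, 0.5]
finger_gap: 0.0854
time: 5.15
tcp_pos: [0.4285, -0.0572, 0.0089]
tool_rot: [[-0.981, -0.194, 0.004], [-0.194, 0.981, -0.001], [-0.004, -0.002, -1.0]]
ft_force: [-0.8, -0.2, 0.1]
finger_gap: 0.0854
```

```bash
python3 -m handwheel '[[[0,0,0.01],[0,0,0]],[[0,0,0.02],[0,0,0]],[[0,0,0.02],[0,0,0]]]'
python3 -m handwheel '[[[0,0,0.005],[0,0,0]],[[0,0,0.01],[0,0,0]],[[0,0,0.01],[0,0,0]]]'
python3 -m handwheel '[[[0,0,0.005],[0,0,0]],[[0,0,0.01],[0,0,0]],[[0,0,0.01],[0,0,0]]]'
```

```text
time: 5.45
tcp_pos: [0.4282, -0.0571, 0.0045]
tool_rot: [[-0.981, -0.194, 0.003], [-0.194, 0.981, -0.001], [-0.003, -0.001, -1.0]]
ft_force: [0.1, 0.8, -0.6]
finger_gap: 0.0857
time: 5.75
tcp_pos: [0.4281, -0.057, 0.0024]
tool_rot: [[-0.981, -0.194, 0.003], [-0.194, 0.981, -0.001], [-0.003, -0.001, -1.0]]
ft_force: [0.1, 0.6, 0.1]
finger_gap: 0.0855
time: 6.05
tcp_pos: [0.428, -0.057, 0.0002]
tool_rot: [[-0.981, -0.194, 0.003], [-0.194, 0.981, -0.001], [-0.003, -0.001, -1.0]]
ft_force: [-0.6, 0.2, 1.0]
finger_gap: 0.0853
```

```bash
python3 -m handwheel '[[[0,0,0.005],[0,0,0]],[[0,0,0.01],[0,0,0]],[[0,0,0.01],[0,0,0]]]'
python3 -m handwheel '[[[0,0,0.005],[0,0,0]],[[0,0,0.008],[0,0,0]],[[0,0,0.008],[0,0,0]]]'
```

```text
time: 6.35
tcp_pos: [0.428, -0.0569, -0.0019]
tool_rot: [[-0.981, -0.194, 0.003], [-0.194, 0.981, -0.0], [-0.003, -0.001, -1.0]]
ft_force: [0.3, -0.5, -0.4]
finger_gap: 0.0855
time: 6.65
tcp_pos: [0.4281, -0.057, -0.0022]
tool_rot: [[-0.981, -0.194, 0.003], [-0.194, 0.981, -0.001], [-0.003, -0.001, -1.0]]
ft_force: [-6.7, 1.5, 17.5]
finger_gap: 0.0855
```

```bash
python3 -m handwheel '[[[0,0,-0.0085],[0,0,0]],[[-0.05,0,-0.0085],[0,0,0]],[[-0.1,0,-0.0085],[0,0,0]],[[-0.12,0,-0.0085],[0,0,0]],[[-0.13,0,-0.0085],[0,0,0]],[[-0.14,0,-0.0085],[0,0,0]],[[-0.14,0,-0.0085],[0,0,0]]]'
python3 -m handwheel '[[[-0.01,0.005,0],[0,0,0]],[[-0.03,0.015,0],[0,0,0]],[[-0.05,0.025,0],[0,0,0]],[[-0.07,0.035,0],[0,0,0]],[[-0.09,0.045,0],[0,0,0]],[[-0.1,0.05,0],[0,0,0]],[[-0.1,0.05,0],[0,0,0]]]'
python3 - <<'E'
from h import *
np.set_printoptions(precision=4,suppress=True)
c=r.camera("side")
b=rect(c,"board",.006,(.53,-.035)); print(b)
c=r.camera("top")
for c in (c,):
  for k in ("far_left","far_right","near_left","near_right"):
    for d in r.pinpoint("board_"+k,c)[:3]: print(k,d["conf"],np.array(d["point"]))
E
```

```text
time: 7.35
tcp_pos: [0.4555, -0.0515, -0.0005]
tool_rot: [[-0.981, -0.194, 0.003], [-0.194, 0.981, -0.0], [-0.002, -0.001, -1.0]]
ft_force: [-0.3, -0.1, 0.7]
finger_gap: 0.0853
time: 8.05
tcp_pos: [0.4734, -0.0376, -0.0005]
tool_rot: [[-0.981, -0.194, 0.003], [-0.194, 0.981, -0.0], [-0.002, -0.001, -1.0]]
ft_force: [-0.1, -0.2, 0.3]
finger_gap: 0.0854
(0.66, (0.5335392951965332, -0.029786817729473114), (0.10251704603433609, 0.147589311003685), 10.488302230834961, array([[ 0.4697,  0.0334],
       [ 0.4966, -0.1117],
       [ 0.5974, -0.093 ],
       [ 0.5705,  0.0521]], dtype=float32))
far_left 0.82 [ 0.5684  0.0563 -0.0009]
far_left 0.78 [ 0.5856 -0.3274  0.0026]
far_left 0.69 [ 0.3082 -0.1507  0.0003]
far_right 0.85 [ 0.5599 -0.4291 -0.0014]
far_right 0.6 [ 0.5955 -0.0876  0.0051]
far_right 0.55 [ 0.4122 -0.1551 -0.0031]
near_left 0.77 [ 0.5179 -0.3093 -0.0011]
near_left 0.73 [ 0.301  -0.2228  0.0016]
near_left 0.22 [ 0.7665 -0.069   0.0236]
near_right 0.7 [ 0.4832 -0.4084  0.0032]
near_right 0.68 [ 0.4039 -0.2242  0.0041]
```

```bash
python3 -m handwheel '[[[-0.01,0.008,0],[0,0,0]],[[-0.02,0.016,0],[0,0,0]],[[-0.03,0.02,0],[0,0,0]],[[-0.03,0.02,0],[0,0,0]]]'
python3 -m handwheel '[[[-0.005,0,0],[0,0,0]],[[-0.01,0,0],[0,0,0]],[[-0.01,0,0],[0,0,0]]]'
```

```text
time: 8.8
tcp_pos: [0.4785, -0.0326, -0.0005]
tool_rot: [[-0.981, -0.194, 0.003], [-0.194, 0.981, -0.0], [-0.003, -0.001, -1.0]]
ft_force: [-0.1, -0.4, -0.8]
finger_gap: 0.0855
time: 9.1
tcp_pos: [0.4806, -0.0322, -0.0004]
tool_rot: [[-0.981, -0.194, 0.003], [-0.194, 0.981, -0.0], [-0.003, -0.001, -1.0]]
ft_force: [-0.1, -1.0, 0.3]
finger_gap: 0.0857
```

```bash
python3 -m handwheel '[[[-0.005,0,0],[0,0,0]],[[-0.01,0,0],[0,0,0]],[[-0.01,0,0],[0,0,0]]]'
python3 -m handwheel '[[[-0.005,0,0],[0,0,0]],[[-0.008,0,0],[0,0,0]],[[-0.008,0,0],[0,0,0]]]'
```

```text
time: 9.4
tcp_pos: [0.4812, -0.0318, -0.0007]
tool_rot: [[-0.981, -0.194, -0.0], [-0.194, 0.981, -0.001], [0.0, -0.001, -1.0]]
ft_force: [-8.5, -1.0, 6.0]
finger_gap: 0.0852
time: 9.7
tcp_pos: [0.4813, -0.0318, -0.0008]
tool_rot: [[-0.981, -0.193, -0.004], [-0.193, 0.981, -0.002], [0.004, -0.001, -1.0]]
ft_force: [-11.1, -3.1, 8.9]
finger_gap: 0.0852
```

```bash
cat > plan.py <<'E'
import numpy as np
def plan(th,al,h,bias,a0=0,start=None):
    # plane coords (X fwd, Z up), mm; contact starts at pivot polar th[0]; h: contact height over tips
    u=lambda a:np.array([np.cos(a),np.sin(a)])
    D=np.deg2rad
    def tcp(t,a,hh,b):
        f=np.array([np.cos(a),np.sin(a)]); up=np.array([-np.sin(a),np.cos(a)]) # finger front normal, finger up
        P=np.array([-100*np.cos(t),100*np.sin(t)])
        return P-11*f-(hh+2)*up+b*f
    p0=tcp(D(th[0]),D(al[0]),h[0],0) if start is None else np.array(start)
    a=D(al[0]); X=np.array([-np.cos(a),-np.sin(a)]); Z=np.array([np.sin(a),-np.cos(a)])
    out=[]
    for t,l,hh,b in zip(th[1:],al[1:],h[1:],bias[1:]):
        s=(tcp(D(t),D(l),hh,b)-p0)/200
        out.append("[[%.3f,0,%.3f],[0,%.3f,0]]"%(s@X,s@Z,-(l-al[0])/180))
    print("["+",".join(out)+"]")
E
python3 - <<'E'
from plan import *
th=[0,0,1,2.5,4,6,8,10,12,14,16,18,20,22,24,26,28,28]
al=[max(0,(t-10)*.8) for t in th]
plan(th,al,[3]*18,[0]+[1.5]*17)
E
```

```text
[[[-0.007,0,0.000],[0,0.000,0]],[[-0.008,0,-0.009],[0,0.000,0]],[[-0.008,0,-0.022],[0,0.000,0]],[[-0.009,0,-0.035],[0,0.000,0]],[[-0.010,0,-0.052],[0,0.000,0]],[[-0.012,0,-0.070],[0,0.000,0]],[[-0.015,0,-0.087],[0,0.000,0]],[[-0.019,0,-0.103],[0,-0.009,0]],[[-0.024,0,-0.118],[0,-0.018,0]],[[-0.029,0,-0.134],[0,-0.027,0]],[[-0.035,0,-0.149],[0,-0.036,0]],[[-0.042,0,-0.165],[0,-0.044,0]],[[-0.049,0,-0.180],[0,-0.053,0]],[[-0.056,0,-0.195],[0,-0.062,0]],[[-0.065,0,-0.209],[0,-0.071,0]],[[-0.074,0,-0.224],[0,-0.080,0]],[[-0.074,0,-0.224],[0,-0.080,0]]]
```

```bash
python3 -m handwheel '[[[-0.007,0,0],[0,0,0]],[[-0.008,0,-0.009],[0,0,0]],[[-0.008,0,-0.022],[0,0,0]],[[-0.009,0,-0.035],[0,0,0]],[[-0.01,0,-0.052],[0,0,0]],[[-0.012,0,-0.07],[0,0,0]],[[-0.015,0,-0.087],[0,0,0]],[[-0.019,0,-0.103],[0,-0.009,0]],[[-0.024,0,-0.118],[0,-0.018,0]]]'
python3 - <<'E'
from h import *
c=r.camera("side"); cv2.imwrite("pics/s2.png",cv2.resize(c["color"][160:310,160:360],None,fx=4,fy=4))
print(r.sense()["ft_force"])
E
```

```text
time: 10.6
tcp_pos: [0.4842, -0.031, 0.0219]
tool_rot: [[-0.98, -0.193, 0.048], [-0.193, 0.981, 0.009], [-0.049, -0.0, -0.999]]
ft_force: [-10.1, -2.8, 1.5]
finger_gap: 0.0853
[-9.33057959 -3.68148257  1.70950007]
```

View pics/s2.png

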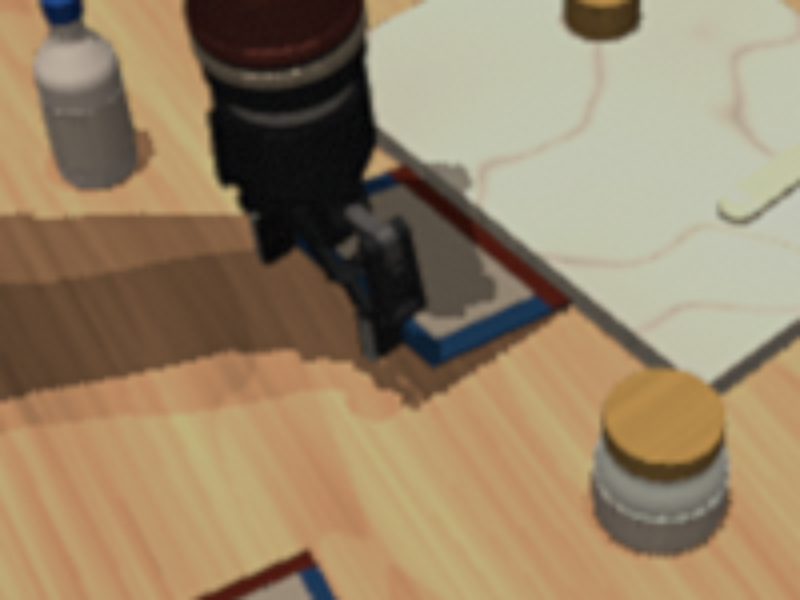

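Crop shows the near-right corner (435,355) lifted off the bench with a shadow beneath it, and the far edge against the stone. The friction lift works, so I continue the arc with the fingertips leaning under the board.

Run:
```python
from plan import *
n=16
th=[13]+list(np.linspace(13,45,n)); al=[2.8]+list(np.linspace(3.5,28,n)); h=[3]*4+list(np.linspace(3,9,n-3))
plan(th,al,h,[0]+[1.5]*n)
```

```text
[[[-0.008,0,0.001],[0,-0.004,0]],[[-0.014,0,-0.016],[0,-0.013,0]],[[-0.021,0,-0.032],[0,-0.022,0]],[[-0.028,0,-0.048],[0,-0.031,0]],[[-0.037,0,-0.062],[0,-0.040,0]],[[-0.046,0,-0.075],[0,-0.049,0]],[[-0.056,0,-0.088],[0,-0.058,0]],[[-0.067,0,-0.100],[0,-0.067,0]],[[-0.079,0,-0.112],[0,-0.076,0]],[[-0.091,0,-0.124],[0,-0.086,0]],[[-0.105,0,-0.136],[0,-0.095,0]],[[-0.118,0,-0.147],[0,-0.104,0]],[[-0.133,0,-0.158],[0,-0.113,0]],[[-0.148,0,-0.169],[0,-0.122,0]],[[-0.164,0,-0.179],[0,-0.131,0]],[[-0.181,0,-0.189],[0,-0.140,0]]]
```

```bash
python3 -m handwheel '[[[-0.008,0,0.001],[0,-0.004,0]],[[-0.014,0,-0.016],[0,-0.013,0]],[[-0.021,0,-0.032],[0,-0.022,0]],[[-0.028,0,-0.048],[0,-0.031,0]],[[-0.037,0,-0.062],[0,-0.04,0]],[[-0.046,0,-0.075],[0,-0.049,0]],[[-0.056,0,-0.088],[0,-0.058,0]],[[-0.067,0,-0.1],[0,-0.067,0]]]'
python3 - <<'E'
from h import *
c=r.camera("side"); cv2.imwrite("pics/s3.png",cv2.resize(c["color"][160:310,160:360],None,fx=4,fy=4))
print(r.sense()["ft_force"])
E
```

```text
time: 11.45
tcp_pos: [0.4935, -0.029, 0.0418]
tool_rot: [[-0.95, -0.191, 0.248], [-0.185, 0.982, 0.048], [-0.252, -0.001, -0.968]]
ft_force: [-24.0, -6.3, 11.9]
finger_gap: 0.0853
[-20.87117725  -5.33926603  11.19490156]
```

View pics/s3.png

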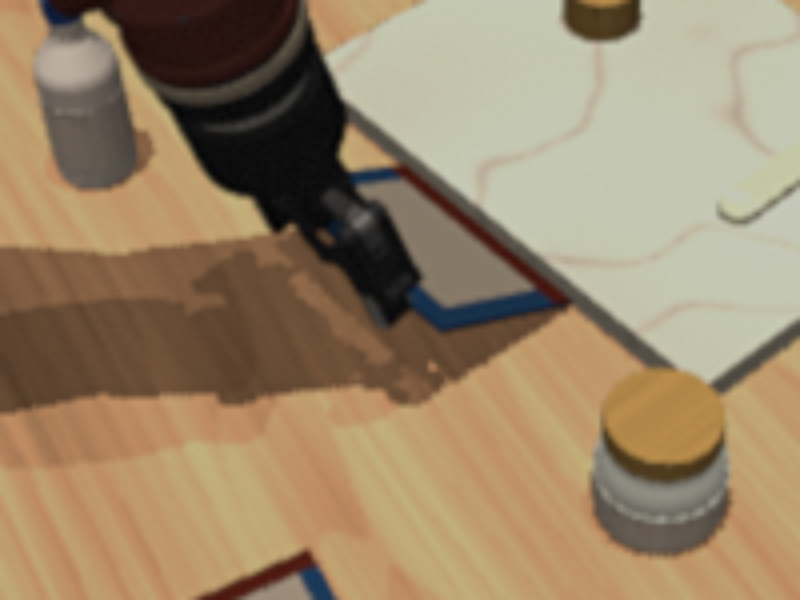

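```bash
sed -i 's|        P=np.array.*|        c,s=np.cos(t),np.sin(t); P=np.array([-100*c-3*s,max(6*c-3*s,3*c)+100*s-3*c])|' plan.py
python3 - <<'E'
from plan import *
n=20
th=[29.2]+list(np.linspace(30,93,n)); al=[14.4]+[float(np.interp(t,[29,48,60,90],[14.4,25,22,6])) for t in th[1:]]; h=[3.5]+list(np.linspace(3.5,13,n))
plan(th,al,h,[0]+[.8]*n,start=(-98.5,41.8))
E
```

```text
[[[-0.011,0,-0.004],[0,-0.003,0]],[[-0.032,0,-0.019],[0,-0.013,0]],[[-0.054,0,-0.033],[0,-0.024,0]],[[-0.078,0,-0.045],[0,-0.034,0]],[[-0.102,0,-0.057],[0,-0.044,0]],[[-0.128,0,-0.067],[0,-0.054,0]],[[-0.154,0,-0.078],[0,-0.056,0]],[[-0.180,0,-0.088],[0,-0.052,0]],[[-0.206,0,-0.096],[0,-0.047,0]],[[-0.233,0,-0.103],[0,-0.042,0]],[[-0.259,0,-0.109],[0,-0.033,0]],[[-0.286,0,-0.114],[0,-0.023,0]],[[-0.312,0,-0.116],[0,-0.013,0]],[[-0.339,0,-0.118],[0,-0.003,0]],[[-0.366,0,-0.117],[0,0.006,0]],[[-0.393,0,-0.115],[0,0.016,0]],[[-0.419,0,-0.111],[0,0.026,0]],[[-0.445,0,-0.106],[0,0.036,0]],[[-0.471,0,-0.099],[0,0.046,0]],[[-0.499,0,-0.089],[0,0.047,0]]]
```

```bash
python3 -m handwheel '[[[-0.011,0,-0.004],[0,-0.003,0]],[[-0.032,0,-0.019],[0,-0.013,0]],[[-0.054,0,-0.033],[0,-0.024,0]],[[-0.078,0,-0.045],[0,-0.034,0]],[[-0.102,0,-0.057],[0,-0.044,0]],[[-0.128,0,-0.067],[0,-0.054,0]],[[-0.154,0,-0.078],[0,-0.056,0]],[[-0.18,0,-0.088],[0,-0.052,0]],[[-0.206,0,-0.096],[0,-0.047,0]],[[-0.233,0,-0.103],[0,-0.042,0]]]'
python3 - <<'E'
from h import *
c=r.camera("side"); cv2.imwrite("pics/s4.png",cv2.resize(c["color"][130:310,160:360],None,fx=3,fy=3))
print(r.sense()["ft_force"])
E
```

```text
time: 12.5
tcp_pos: [0.5345, -0.022, 0.0774]
tool_rot: [[-0.907, -0.191, 0.375], [-0.178, 0.982, 0.07], [-0.382, -0.003, -0.924]]
ft_force: [-16.9, -0.0, 25.7]
finger_gap: 0.0852
[-3.71214509e+00 -5.62902015e-03  1.09976579e+01]
```

View pics/s4.png

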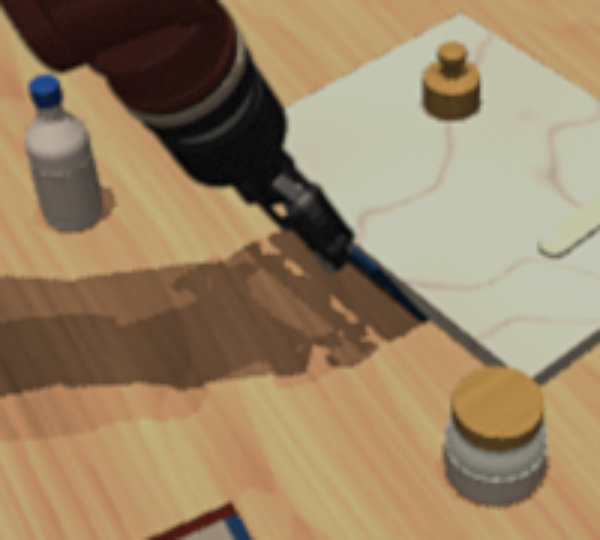

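The crop shows the board edge-on at about 60°, with its right edge running from (350,250) down to (430,320), and the fingertip behind its upper edge. Next I carry on to upright and over.

Run:
```python
from plan import *
n=14
th=[62]+list(np.linspace(64,98,n)); al=[22.4]+[float(np.interp(t,[62,90],[22,8])) for t in th[1:]]; h=[7]+list(np.linspace(9,16,n))
plan(th,al,h,[0]+[1.]*n,start=(-56.9,77.4))
```

```text
[[[-0.020,0,0.016],[0,0.008,0]],[[-0.042,0,0.016],[0,0.015,0]],[[-0.063,0,0.018],[0,0.022,0]],[[-0.084,0,0.020],[0,0.030,0]],[[-0.105,0,0.024],[0,0.037,0]],[[-0.125,0,0.028],[0,0.044,0]],[[-0.146,0,0.034],[0,0.051,0]],[[-0.166,0,0.040],[0,0.059,0]],[[-0.186,0,0.048],[0,0.066,0]],[[-0.205,0,0.056],[0,0.073,0]],[[-0.225,0,0.066],[0,0.080,0]],[[-0.245,0,0.077],[0,0.080,0]],[[-0.265,0,0.090],[0,0.080,0]],[[-0.284,0,0.104],[0,0.080,0]]]
```

```bash
python3 -m handwheel '[[[-0.02,0,0.01],[0,0.008,0]],[[-0.042,0,0.014],[0,0.015,0]],[[-0.063,0,0.018],[0,0.022,0]],[[-0.084,0,0.02],[0,0.03,0]],[[-0.105,0,0.024],[0,0.037,0]],[[-0.125,0,0.028],[0,0.044,0]],[[-0.146,0,0.034],[0,0.051,0]],[[-0.166,0,0.04],[0,0.059,0]],[[-0.186,0,0.048],[0,0.066,0]],[[-0.205,0,0.056],[0,0.073,0]],[[-0.225,0,0.066],[0,0.08,0]],[[-0.245,0,0.077],[0,0.08,0]],[[-0.265,0,0.09],[0,0.08,0]],[[-0.284,0,0.104],[0,0.08,0]],[[-0.284,0,0.104],[0,0.08,0]]]'
python3 - <<'E'
from h import *
c=r.camera("side"); cv2.imwrite("pics/s5.png",cv2.resize(c["color"][130:310,160:360],None,fx=3,fy=3))
print(r.sense()["ft_force"])
E
```

```text
time: 14.05
tcp_pos: [0.595, -0.0106, 0.0801]
tool_rot: [[-0.972, -0.191, 0.139], [-0.19, 0.982, 0.023], [-0.141, -0.004, -0.99]]
ft_force: [0.0, -0.5, 1.0]
finger_gap: 0.0853
[-0.31633296 -0.44065033  0.38158213]
```

View pics/s5.png

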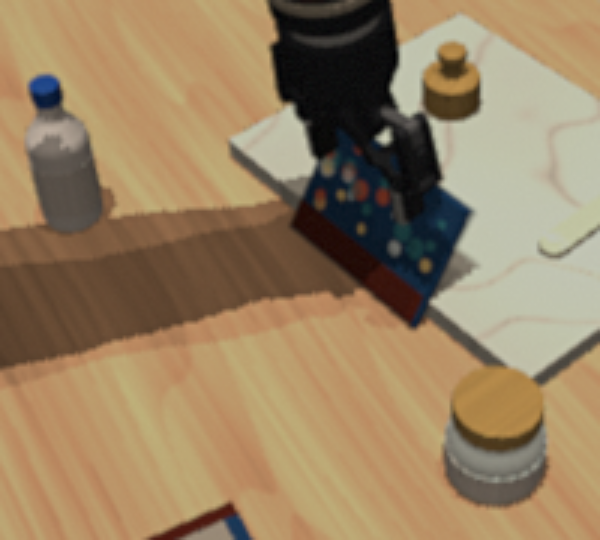

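The crop shows the marbled face towards us with the brown edge at the bottom, (295,225)–(415,320). The board is past upright and falling onto the stone, clear of the fingers. I back off and measure.

```bash
python3 -m handwheel '[[[0.1,0,-0.02],[0,0.02,0]],[[0.25,0,-0.03],[0,0.045,0]],[[0.4,0,-0.03],[0,0.045,0]],[[0.4,0,-0.03],[0,0.045,0]],[[0.4,0,-0.03],[0,0.045,0]]]'
python3 - <<'E'
from h import *
np.set_printoptions(precision=4,suppress=True)
xs=np.array([.981,.193]); ys=np.array([-.193,.981]); o=np.array([.5886,-.0145])
for n in ("side","top"):
    c=r.camera(n)
    if n=="side": cv2.imwrite("pics/s6.png",cv2.resize(c["color"][130:310,160:360],None,fx=3,fy=3))
    b=rect(c,"board",.024,(.62,-.02))
    if b: print(n,b[0],b[2],b[3]); print([((p-o)@xs*1000,(p-o)@ys*1000) for p in b[4]])
    for k in ("far_left","far_right","near_left","near_right"):
        for d in r.pinpoint("board_"+k,c)[:3]:
            p=np.array(d["point"]); q=p[:2]-o
            if p[2]>.012: print(n,k,round(d["conf"],2),q@xs*1000,q@ys*1000,p[2]*1000)
E
```

```text
time: 14.6
tcp_pos: [0.516, -0.026, 0.075]
tool_rot: [[-0.982, -0.19, 0.001], [-0.19, 0.982, -0.004], [-0.0, -0.004, -1.0]]
ft_force: [-0.2, 0.6, 0.7]
finger_gap: 0.0852
side 0.65 (0.10246139019727707, 0.14847148954868317) 10.267399787902832
[(np.float64(-33.74718331677318), np.float64(73.61030082173943)), (np.float64(-35.98226642367841), np.float64(-74.81540826566219)), (np.float64(66.44755433740613), np.float64(-76.35782467432021)), (np.float64(68.68263672533034), np.float64(72.06788075857162))]
side far_left 0.65 -31.582200000000004 79.2736 25.0
side far_right 0.8 -32.97570000000004 -70.2409 22.5
side near_left 0.7 68.98020000000002 75.07939999999999 28.1
side near_right 0.88 67.51599999999998 -70.651 23.0
top 0.42 (0.024552667513489723, 0.045746851712465286) 10.340648651123047
[(np.float64(44.048180705481755), np.float64(-24.619801121276616)), (np.float64(43.418034026944625), np.float64(-70.35339730836152)), (np.float64(67.96353040876386), np.float64(-70.69161843366622)), (np.float64(68.59367780628202), np.float64(-24.958018592071532))]
top near_right 0.52 68.43430000000001 -69.6089 26.8
```

View pics/s6.png

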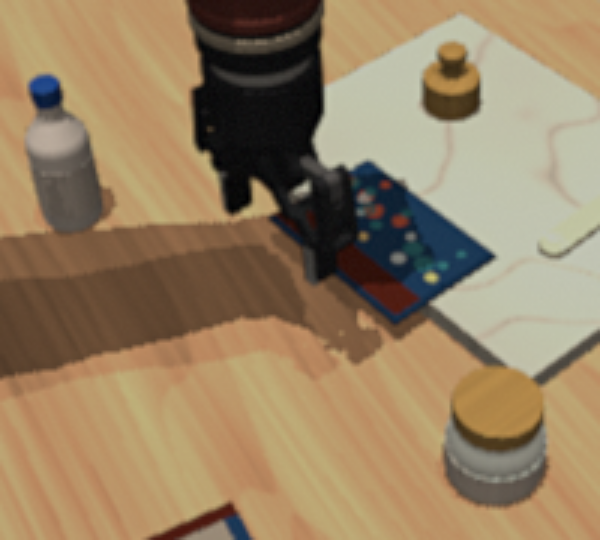

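The crop shows the board flat, marbled side up, with its brown edge overhanging the stone front by about 30 mm. I lower the fingers to edge height, about 1.5 mm above the stone top, and push forward and slightly left to stay clear of the folder.

```bash
python3 -m handwheel '[[[0,0,0.2],[0,0,0]],[[0,0,0.27],[0,0,0]],[[0,0,0.277],[0,0,0]],[[0,0,0.277],[0,0,0]],[[0,0,0.277],[0,0,0]]]'
python3 -m handwheel '[[[-0.06,0,0],[0,0,0]],[[-0.1,0,0],[0,0,0]],[[-0.13,0,0],[0,0,0]],[[-0.15,0,0],[0,0,0]],[[-0.16,0,0],[0,0,0]],[[-0.16,0,0],[0,0,0]]]'
```

```text
time: 15.7
tcp_pos: [0.5171, -0.0264, 0.0209]
tool_rot: [[-0.982, -0.191, 0.002], [-0.191, 0.982, -0.004], [-0.001, -0.005, -1.0]]
ft_force: [0.5, -0.3, 0.5]
finger_gap: 0.0852
time: 16.3
tcp_pos: [0.5485, -0.0202, 0.0208]
tool_rot: [[-0.982, -0.191, 0.001], [-0.191, 0.982, -0.004], [-0.001, -0.004, -1.0]]
ft_force: [0.7, 0.5, 1.0]
finger_gap: 0.0855
```

```bash
python3 -m handwheel '[[[0,0,0.006],[0,0,0]],[[-0.01,0.002,0.006],[0,0,0]],[[-0.03,0.006,0.006],[0,0,0]],[[-0.05,0.01,0.006],[0,0,0]],[[-0.07,0.014,0.006],[0,0,0]],[[-0.09,0.018,0.006],[0,0,0]],[[-0.11,0.022,0.006],[0,0,0]],[[-0.13,0.026,0.006],[0,0,0]],[[-0.13,0.026,0.006],[0,0,0]]]'
python3 -m handwheel '[[[-0.02,0.004,0],[0,0,0]],[[-0.04,0.008,0],[0,0,0]],[[-0.06,0.01,0],[0,0,0]],[[-0.065,0.01,0],[0,0,0]],[[-0.065,0.01,0],[0,0,0]]]'
cat > chk.py <<'E'
from h import *
import sys
np.set_printoptions(precision=4,suppress=True)
xs=np.array([.981,.193]); ys=np.array([-.193,.981]); o=np.array([.5886,-.0145])
for n in ("side","top"):
    c=r.camera(n)
    if len(sys.argv)>1: cv2.imwrite(f"pics/{sys.argv[1]}{n}.png",cv2.resize(c["color"][90:300,180:380],None,fx=2.8,fy=2.8))
    for k in ("far_left","far_right","near_left","near_right"):
        for d in r.pinpoint("board_"+k,c)[:3]:
            p=np.array(d["point"]); q=p[:2]-o
            if p[2]>.012: print(n,k,round(d["conf"],2),(q@xs*1000).round(1),(q@ys*1000).round(1),p[2]*1000)
    for t in ("folder","weight","glue","paste"):
        for d in r.pinpoint(t,c)[:1]: print(n,t,round(d["conf"],2),np.array(d["point"]))
E
python3 chk.py a
```

```text
time: 17.2
tcp_pos: [0.5736, -0.0099, 0.0197]
tool_rot: [[-0.981, -0.191, 0.002], [-0.192, 0.981, -0.004], [-0.001, -0.004, -1.0]]
ft_force: [0.4, 0.2, 0.1]
finger_gap: 0.0854
time: 17.7
tcp_pos: [0.5862, -0.0054, 0.0197]
tool_rot: [[-0.981, -0.192, 0.002], [-0.192, 0.981, -0.004], [-0.001, -0.004, -1.0]]
ft_force: [0.2, 0.4, -0.2]
finger_gap: 0.0856
side far_left 0.91 9.7 85.2 21.5
side far_right 0.66 8.8 -66.4 22.3
side near_left 0.95 109.9 81.5 24.8
side near_right 0.84 108.4 -63.3 23.3
side folder 0.7 [ 0.7682 -0.0706  0.0216]
side weight 0.58 [0.7388 0.1003 0.0189]
side glue 0.57 [ 0.4197  0.1566 -0.0021]
side paste 0.74 [ 0.5662 -0.2136  0.0041]
top folder 0.58 [ 0.7683 -0.0715  0.0274]
top weight 0.69 [0.7358 0.0978 0.0174]
top paste 0.71 [ 0.5731 -0.2129  0.0006]
```

View pics/aside.png

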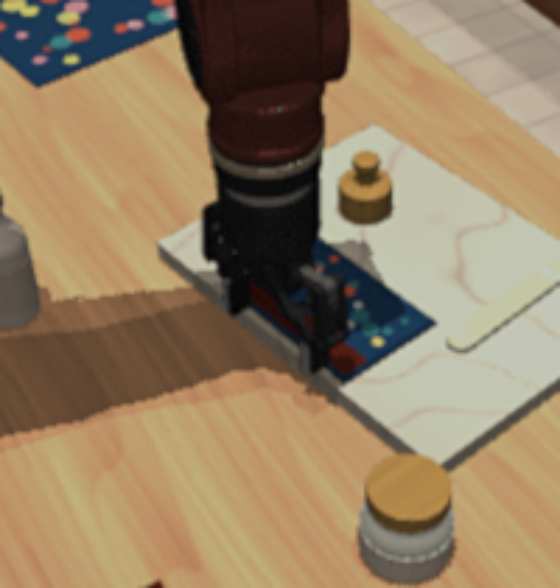

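The crop shows the board's front edge just inside the stone's front edge near (345,375), with the folder untouched and a gap to the board. I retreat and verify with a clear view.

```bash
python3 -m handwheel '[[[0.05,0,0],[0,0,0]],[[0.15,0,0],[0,0,0]],[[0.35,0,-0.1],[0,0,0]],[[0.5,0,-0.35],[0,0,0]],[[0.6,0,-0.6],[0,0,0]],[[0.7,0,-0.85],[0,0,0]],[[0.75,0,-1],[0,0,0]],[[0.75,0,-1],[0,0,0]],[[0.75,0,-1],[0,0,0]]]'
python3 -m handwheel '[[[0,1,-0.1],[0,0,0]],[[0,1,-0.1],[0,0,0]],[[0,1,-0.1],[0,0,0]],[[0,1,-0.1],[0,0,0]],[[0,1,-0.1],[0,0,0]],[[0,1,-0.1],[0,0,0]]]'
python3 chk.py b
python3 - <<'E'
import cv2; a=cv2.imread("pics/bside.png");b=cv2.imread("pics/btop.png")
cv2.imwrite("pics/b.png",cv2.resize(cv2.hconcat([a,b]),(800,420)))
E
```

```text
time: 19.5
tcp_pos: [0.439, -0.0337, 0.2208]
tool_rot: [[-0.982, -0.191, 0.005], [-0.191, 0.982, -0.005], [-0.004, -0.006, -1.0]]
ft_force: [-0.3, -0.3, -0.2]
finger_gap: 0.0852
time: 20.1
tcp_pos: [0.3999, 0.1639, 0.2383]
tool_rot: [[-0.981, -0.195, 0.003], [-0.195, 0.981, -0.006], [-0.002, -0.006, -1.0]]
ft_force: [1.0, -0.2, -1.1]
finger_gap: 0.0853
side far_left 0.62 9.1 84.9 22.700000000000003
side far_left 0.43 10.7 -65.5 23.0
side far_right 0.81 8.8 -64.5 23.5
side near_right 0.83 112.1 -65.6 23.5
side folder 0.57 [ 0.7688 -0.0727  0.0201]
side weight 0.89 [0.7382 0.0979 0.0189]
side glue 0.81 [ 0.4241  0.1558 -0.0044]
top far_left 0.92 8.3 80.8 18.2
top far_right 0.9 7.0 -61.6 23.8
top near_left 0.56 53.5 7.7 27.799999999999997
top near_right 0.87 107.8 -61.1 23.599999999999998
top folder 0.68 [ 0.767  -0.0708  0.0254]
top weight 0.74 [0.7353 0.0972 0.0199]
top glue 0.83 [ 0.4237  0.1587 -0.0012]
top paste 0.61 [ 0.5724 -0.215   0.0025]
```

View pics/b.png

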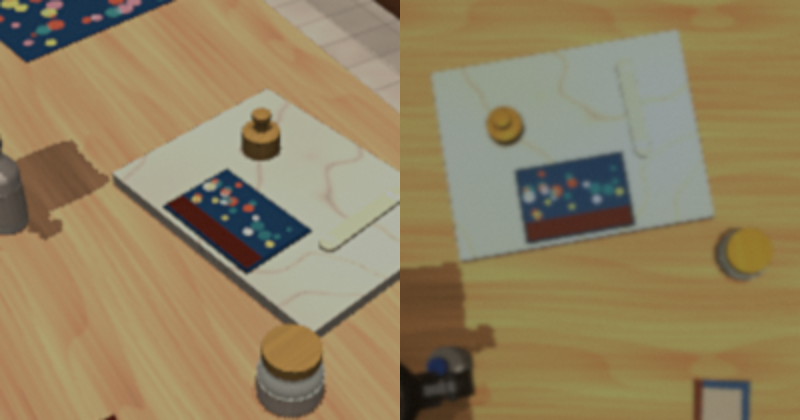

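The board lies flat with its marbled face up, about 7 mm inside the front edge in both views. The bystanders have not moved and the robot is clear, so I hand the job in.

```bash
python3 -c "
from bench import r
print(r.sense()['time'],r.job_done())"
```

```text
the job is handed in; nothing more can be done
21.0 None
```

The board now lies flat on the stone, marbled side up, with nothing sticking out over the front edge. I handed the job in at 21 s of the 54 s allowed.

**What I did:** I pushed the board up to the stone with both open fingertips, angling it about 15 mm left to miss the bone folder. I then tipped it up by friction, leaned the fingers under it and pushed it past upright so it fell onto the stone. It landed with about 30 mm overhanging, more than the 20 mm expected, and I pushed it on from there.

**Last checks:**
- **Board position:** both cameras put the brown edge about 7–9 mm inside the stone's front edge.
- **Bystanders:** every measured position of the glue, paste, folder and weight is within about 4 mm of the start, which is the measuring error. The final side view gave no reading for the paste jar, but the top view did.
- **Forces:** the highest wrist force I read was about 31 N. I only read it at the end of each move, so a short peak in between could have been higher.
- **Disagreement:** one low-confidence top-view reading (0.56) put a back corner of the board in the middle of it. The picture shows that reading is wrong.

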